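# Hang the shop bin on the slat panel

### The arm

A 6-joint arm with a two-finger parallel gripper is mounted at the origin on the work surface. World frame = base frame: x ahead of the robot, y to its left, z up, the work surface at z = 0. Lengths are in m, angles in rad, forces in N, time in s.
With the tool pointing down it reaches from about 0.375 to 0.9 m from the base axis. Payload 3.1 kg.
Tool frame: the origin (TCP) lies between the finger pads; the fingertips stand manip.nose_length ahead of it and the grasp point (between the pads) lies 5 mm behind it (manip.nose_length is the distance from the TCP to the fingertips, in m); z points along the fingers, y is the line along which they close (so a half turn about z gives the same grasp; the last joint's range is limited). The gripper opens to 85 mm and grips with 20 to 120 N. Pads are 22 mm wide; open, the fingers measure 114 mm over their backs; the gripper's body (76 mm by 85 mm) begins 54 mm behind the grasp point. The pads swing forward as they close: fully open they stand 13 mm farther back than shut.
Start: joints at [-1.524, 0.527, 1.433, -0, 1.181, -0.178], TCP at [0.14, -0.609, 0.245] pointing down, gripper open.
Joint ranges: [-3.08, 3.08], [-0.75, 2.2], [0.22, 2.44], [-1.43, 4.57], [0, 2.65], [-2.85, 2.85]. Speed limits (rad/s): [2.79, 2.79, 3.14, 3.14, 3.14, 3.14].

### API

Orientations are given as a unit quaternion [x, y, z, w].
In Python, from station import monitor, eyes, job, manip gives the robot as it stands.
- The arm moves only by the shell command python3 -m pendant 'ROWS' [FORCE]. ROWS is JSON, a list that holds one entry, the list of rows, each a list of 7 numbers: the shift along the tool's x, y, z as a fraction of full scale, then the turn, a rotation vector about the tool's x, y, z as a fraction of full scale, then the opening, from 0 (shut) to 1 (fully open). A call has 1 to 20 rows; each row shifts and turns the commanded pose from where the row before left it, along the tool's axes as they then stand; what a row does not reach is not made up. Full scale, the value 1, is 800 mm for a shift and 0.12 rad for a turn. A row lasts 1/10 s, in which the tool goes at most 50 mm and 8.59 degrees, less where a joint would pass 70% of its speed; a pose out of reach is approached as far as the arm can. A call with a number of a shift or a turn outside -1 to 1 is refused whole. A call with a gripper value outside its range is refused whole. The fingers move at their own pace and stop on an object; FORCE is the grip in N (left out, the last holds). Time passes only in rows, so rows that do not move let the fingers close. It gives the time, the measured TCP pose, the force, the opening and the grip force at its end, in the units of the state.
- monitor.sense(): the state, without advancing time (a new reading comes with each control period).
- eyes.snapshot(name): name is "scene" or "top"; returns a dict with "pixels" (400x640x3 uint8, red, green, blue), "depth" (400x640 float32, m along the optical axis (not along the pixel's ray), 0 where there is no reading), "intrinsics" (3x3 intrinsics, pixels), "eye" and "attitude" of the camera in the world. Camera axes: x right, y down, z forward; pixel columns grow to the right and rows downward; lengths in m; the calibration is good to about 2 mm. A picture is of the moment at which its call begins.
- job.sign_off(): hands the job in; it is judged then, once.
The state is a dict: "t": time; "q": joint angles; "qd": joint speeds; "tau": joint torques, N m; "tcp_pos": TCP position; "tool_rot": TCP orientation; "force": force on the tool from outside, world axes, zero at the start; "ft_torque": the same for the moment, N m; "finger_gap": opening from 0.0 (shut) to 1.0 (fully open); "gripper_force": force on a finger pad.
Only numpy, scipy, OpenCV 4.12 (cv2) and the standard library are available. Lean on these libraries where they do the work, as an engineer would, in place of code of your own. Each camera call takes 0.05 s, during which the arm holds its last target. There are 200 camera calls.

### The job

Hang the loose bin on the slat panel, centred over the spring clip: hold it with its front tipped up, work the lip on its back up into the panel's top groove, lower the front gently until its foot rests on the clip, and let go while it still hangs tipped. Then push the tab at its front down until the clip snaps up behind the foot and the back of the bin is flat against the panel. Do not force it, and do not knock the other things about.

Things in the scene. Friction and masses are not known exactly. Their poses are not given: they have to be found in the camera images.
- bin: loose open grey bin, empty, 0.2 kg, on the bench at the robot's right. 130 long (x), 56 wide (y); side walls 67 high over the rear 110, front 45 high. Origin: centre, at the level its feet stand on; +x to the front, -x to the back with the lip, z up. Back's outer face at x=-65, floor's underside at z=7, walls 3 thick. Grip it across its long sides (56) from above.
- bin_lip (a point): middle of the top edge of the lip on the bin's back, at (-73.5,0,93) in the bin's frame. The lip: a level web 44 wide (y), x=-75 to -65, z=63 to 67, and at its rear end an upright flange 44 wide, 3 thick (x=-75 to -72), z=63 to 93.
- bin_foot (a point): middle of the underside of the foot bar below the bin's back, at (-62.5,0,0) in the bin's frame; the bar is 30 wide (y), x=-65 to -60, z=0 to 7, round underneath
- bin_tab (a point): top centre of the tab at the bin's front, to be pushed: a plate 18 (x) by 44 (y), 4 thick, at (74,0,45) in the bin's frame; at 122 above the bench when the bin is seated
- panel: low white slat panel fixed to the bench, 380 wide (y), 188 high, 27 thick (x=-27 to 0), its face away from the robot. Origin: on the bench under the middle of the face; +x out of the face, z up. Fixed to it are a hung bin at y=127 to 183 and a hook with a roll at y=-184 to -132, both up to 150 out of the face. The seated bin's origin is at x=65, z=77, axes along the panel's.
- groove (a point): middle of the lower front edge of the top groove, at (0,0,140) in the panel's frame. Opening z=140 to 162 along the whole panel; level floor 21 deep; above the opening a lip 5 thick (x=-5 to 0, to z=182) with a cavity behind it (x=-21 to -5, to z=182). Seated, the web lies on the floor, the flange behind the lip with 2 play. The flange is too long to enter level: tip the front up about 30 degrees.
- clip: steel spring clip fixed on the panel's face within 40 either way of its middle; housing 28 wide (y), 22 deep, 32 high; axes as the panel's; origin on the face at the housing's lower edge, 40 above the bench
- clip_crest (a point): crest of the clip's sprung wedge, 16 wide (y), 8.8 out of the face, 82.5 above the bench. Outer side: a 30 degree ramp down and outwards; inner side steep. With lip in groove the released bin rests on the ramp, front up by 0.1 to 0.17 rad; about 4 to 12 N down on the tab takes the foot over the crest.
- barb (a joint): travel of the clip's wedge, m: 0 up, 0.007 fully down; a spring pushes it up, 2 N at 0, 4 N at 0.007
- jar: bystander, leave alone: glass jar 60 across, 85 high
- tape: bystander, leave alone: tape roll 90 across, 24 high
- driver: bystander, leave alone: screwdriver lying flat
- mug: bystander, leave alone: white mug 90 high
- can: bystander, leave alone: steel can 66 across, 100 high
- carton: bystander, leave alone: small carton 90 x 130 x 60
- wrench: bystander, leave alone: wrench lying flat
Mind the look-alikes: they are no part of the job. Leave any red look-alike of the bin alone.

How it is judged:
On the way:
1. the bin, let go, hangs at rest by its lip in the groove with its front still tipped up (0.07 to 0.3 rad), its foot on the clip (x of bin_lip in the frame of panel below -0.0055 m and z of bin_lip in the frame of panel above 0.163 m and angle between bin's own z axis and vertical between 0.07 and 0.3 rad and contact force between the fingers and bin below 0.3 N and contact force between bin and clip above 0.02 N and linear speed of bin below 0.02 m/s), for 0.2 s.
At the end, for the whole second after the job is handed in: The bin hangs at rest, released, its lip up behind the groove's lip, its foot within 3.5 mm of flat on the panel's face and within 12 mm sideways of the clip's middle, level and square to the panel within 0.06 rad, the clip's wedge back up within 2 mm (x of bin_lip in the frame of panel below -0.0055 m and z of bin_lip in the frame of panel between 0.165 and 0.174 m and x of bin_foot in the frame of panel below 0.006 m and angle between the z axis of bin and the z axis of panel, either way round below 0.06 rad and angle between the x axis of bin and the x axis of panel, either way round below 0.06 rad and y of bin_foot in the frame of clip between -0.012 and 0.012 m and value of joint barb below 0.002 m and linear speed of bin below 0.02 m/s); the robot touches nothing.
It fails at once if the bin is forced: more than 130 N between bin and panel (contact force between bin and panel above 130 N).
It fails at once if a bystander (jar, tape, screwdriver, mug, can, carton or wrench) is pushed more than 30 mm (distance of any of jar, tape, driver, mug, can, carton, wrench from where it was at the start of the episode above 0.03 m).
It also fails if it takes over 64 s, if anything falls off the work surface, if the arm or the gripper's body presses on something with over 40 N, if the wrist force passes 120 N, or if a joint passes its speed limit or range.

## Working session

There is one attempt and no reset: what is moved stays moved. The work goes in short steps, Python scripts to look and compute and a shell command to move; the robot and the scene stay as the last step left them, time stands still between calls to the robot, and variables do not carry over. Pictures are saved under pics/ and viewed, at most 10 in all, crops included, and the job is handed in when it is done.

```bash
ls; mkdir -p pics; cat > h.py <<'E'
import numpy as np, cv2
from scipy.spatial.transform import Rotation as R
from station import monitor, eyes, job, manip
def snap(n):
    s=eyes.snapshot(n); a=np.array(s['attitude'],float)
    M=R.from_quat(a).as_matrix() if a.size==4 else a.reshape(3,3)
    K=np.array(s['intrinsics']); d=s['depth']; v,u=np.mgrid[0:400,0:640]
    P=np.stack([(u-K[0,2])/K[0,0]*d,(v-K[1,2])/K[1,1]*d,d],-1)@M.T+np.array(s['eye'])
    P[d==0]=np.nan
    return s,P,K,M
def save(s,f,c=None,k=1):
    im=s['pixels'][:,:,::-1]
    if c: im=im[c[1]:c[3],c[0]:c[2]]
    cv2.imwrite('pics/'+f,cv2.resize(im,None,fx=k,fy=k,interpolation=cv2.INTER_CUBIC))
E
python3 - <<'E'
from h import *
for n in('scene','top'):
    s,P,K,M=snap(n); save(s,n+'0.png'); print(n,s['eye'],s['attitude'],K.tolist())
    np.savez('/tmp/'+n,P=P,px=s['pixels'])
print(monitor.sense(),manip.nose_length)
E
```

```text
pics
scene [1.00191183 0.86396949 0.72514941] [ 0.22004819  0.84262274 -0.47635286 -0.12105236] [[430.43970035594396, 0.0, 322.18444367272167], [0.0, 430.43970035594396, 201.49461397353855], [0.0, 0.0, 1.0]]
top [0.48054362 0.02584616 1.48340119] [-0.69928801  0.71455667 -0.01726517  0.01034218] [[488.32830293640114, 0.0, 315.1583120936804], [0.0, 488.32830293640114, 203.53430725868617], [0.0, 0.0, 1.0]]
{'t': 0.1, 'q': array([-1.52351177e+00,  5.28380462e-01,  1.43380015e+00,  1.63833387e-05,
        1.18139338e+00, -1.78503881e-01]), 'qd': array([ 1.99802745e-04, -1.03329552e-03, -3.14663161e-03, -2.19155585e-04,
       -1.21278152e-03,  4.48452533e-05]), 'tau': array([-8.18575354e-04, -4.43305957e+01, -1.78585535e+01, -2.35298985e-04,
        3.90744506e-03,  3.80287290e-06]), 'tcp_pos': array([ 0.13992227, -0.60849271,  0.24441872]), 'tool_rot': array([ 9.93634076e-01,  1.12651412e-01,  7.25100588e-05, -9.88043919e-04]), 'force': array([-0.28868271, -0.19346882,  0.31099898]), 'ft_torque': array([ 0.0212147 ,  0.01345949, -0.01415484]), 'gripper_force': 0.0, 'finger_gap': 0.9998470288307768} 0.014
```

```bash
sleep 1
```

```text
(no output)
```

View pics/top0.png

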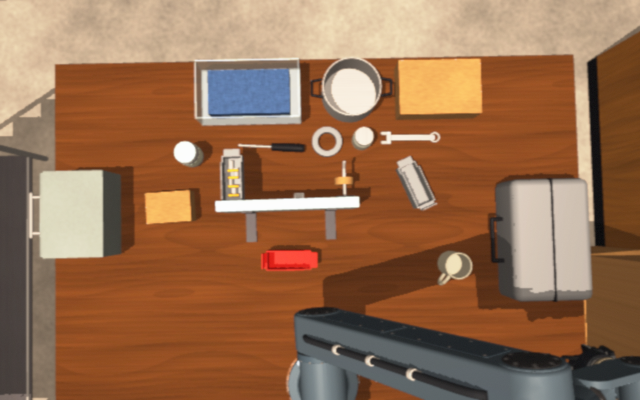

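View pics/scene0.png

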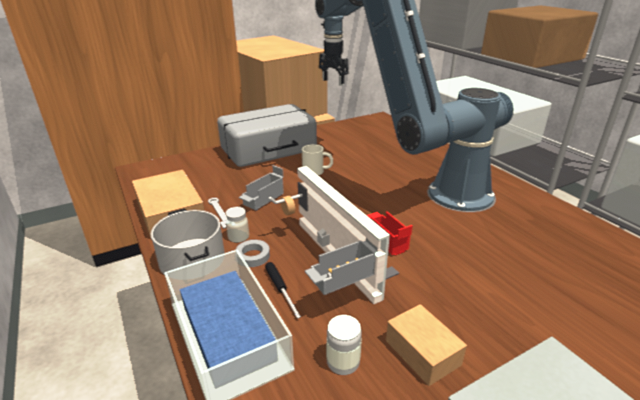

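Top view: candidates for the bin are the grey loose bin at (416,183), the hung bin at (231,175), which belongs to the panel, and the red look-alike at (290,260). I choose (416,183). The clip is at about (299,195) and the panel top runs from (216,206) to (358,202). The scene view shows the loose bin at (265,190) and the clip at (323,238).

```bash
python3 - <<'E'
from h import *
t=np.load('/tmp/top.npz');s=np.load('/tmp/scene.npz')
a=cv2.resize(t['px'][145:220,380:450],None,fx=6,fy=6,interpolation=cv2.INTER_CUBIC)
b=cv2.resize(s['px'][160:260,235:345],None,fx=4.5,fy=4.5,interpolation=cv2.INTER_CUBIC)
c=np.zeros((max(a.shape[0],b.shape[0])*1,a.shape[1]+b.shape[1],3),np.uint8)
c[:a.shape[0],:a.shape[1]]=a[:600];c[:b.shape[0],a.shape[1]:]=b
c=c[:,:,::-1];print(c.shape)
k=min(1,800/c.shape[1]);cv2.imwrite('pics/crop0.png',cv2.resize(c,None,fx=k,fy=k))
P=t['P'];z=P[...,2]
# panel top
m=(abs(z-.188)<.006);m[:, :205]=0;m[:,370:]=0;m[:190]=0;m[215:]=0
q=P[m][:,:2];r=cv2.minAreaRect((q*1000).astype(np.float32));print('panel',m.sum(),r,cv2.boxPoints(r),np.nanmedian(P[m][:,2]))
# bin
sub=np.zeros_like(m);sub[150:215,390:445]=1
for lo,hi in((.004,.2),(.06,.075),(.075,.1),(.035,.055),(.004,.02)):
    q=P[sub&(z>lo)&(z<hi)][:,:2]
    if len(q)>5:
        r=cv2.minAreaRect((q*1000).astype(np.float32));print(lo,len(q),r,cv2.boxPoints(r).round().tolist(),q.mean(0))
# clip
sub=np.zeros_like(m);sub[188:199,285:312]=1
print('clip');
for v in range(190,200): print(v,[(round(1000*P[v,u,0]),round(1000*P[v,u,1]),round(1000*z[v,u])) for u in range(292,308,2)])
S=s['P']
for p in((323,238),(320,235),(326,240),(323,232)):print(p,S[p[1],p[0]])
E
```

```text
(450, 915, 3)
panel 1418 ((532.445068359375, 87.41410064697266), (27.258968353271484, 378.552978515625), 0.6594131588935852) [[ 516.6381   276.5212 ]
 [ 520.9948  -102.00672]
 [ 548.252   -101.69301]
 [ 543.8953   276.83493]] 0.18753785750432228
0.004 1321 ((597.3654174804688, -300.9249572753906), (165.80116271972656, 195.31631469726562), 88.75205993652344) [[498.0, -382.0], [693.0, -386.0], [697.0, -220.0], [502.0, -216.0]] [ 0.59072685 -0.29006564]
0.06 176 ((575.5643310546875, -291.715087890625), (117.25988006591797, 57.33721160888672), 23.014610290527344) [[510.0, -288.0], [533.0, -341.0], [641.0, -295.0], [618.0, -242.0]] [ 0.56188171 -0.29761864]
0.075 24 ((551.9710083007812, -279.5545959472656), (112.85752868652344, 38.187965393066406), 48.60784149169922) [[500.0, -309.0], [529.0, -335.0], [604.0, -250.0], [575.0, -225.0]] [ 0.52436162 -0.31247412]
0.035 243 ((597.294189453125, -281.63250732421875), (145.94241333007812, 57.34931564331055), 22.190746307373047) [[519.0, -283.0], [541.0, -336.0], [676.0, -281.0], [654.0, -228.0]] [ 0.61761463 -0.27342374]
0.004 743 ((597.36541748
[... 906 characters left out ...]
5, 38, -2)]
196 [(562, 80, 10), (563, 75, -3), (560, 67, 43), (558, 60, 83), (557, 54, 87), (560, 49, 47), (562, 44, -2), (562, 38, 4)]
197 [(560, 81, -2), (559, 74, 4), (557, 67, 50), (555, 61, 76), (555, 55, 83), (557, 50, 42), (559, 44, -2), (559, 38, 0)]
198 [(557, 81, 0), (556, 75, 2), (554, 67, 47), (552, 61, 76), (552, 55, 75), (554, 50, 46), (546, 42, 191), (546, 37, 186)]
199 [(545, 74, 183), (544, 69, 188), (544, 63, 186), (544, 58, 183), (544, 53, 188), (544, 47, 191), (544, 42, 184), (544, 37, 190)]
(323, 238) [0.56360263 0.0728601  0.06876048]
(320, 235) [0.56708752 0.06318029 0.07347864]
(326, 240) [0.55415851 0.0719096  0.05835416]
(323, 232) [0.56017931 0.0668648  0.08283639]
```

View pics/crop0.png

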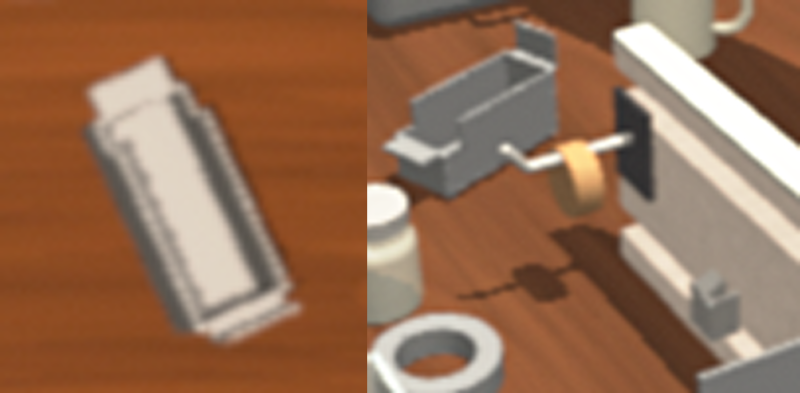

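Close crop: the grey loose bin has its tab at the world +x end, upper left in the top view near (395,165). The tall lip flange is at the robot end, near (423,207). The clip is a grey housing with a wedge at scene (333,236). Next I fit the poses and plan the tipping path.

```bash
cat > plan.py <<'E'
import numpy as np
from scipy.optimize import minimize
# panel solid rectangles (x0,x1,z0,z1), mm, panel frame; clip (rest-level)
rects=[(-27,0,0,140),(-5,0,162,182),(-27,0,182,188),(-27,-21,140,182)]
def dens(p,n=12):
    p=np.array(p,float);return np.vstack([np.linspace(a,b,n) for a,b in zip(p,np.roll(p,-1,0))])
B=np.vstack([dens([(-75,63),(-75,93),(-72,93),(-72,67),(-65,67),(-65,63)]),dens([(-65,0),(-65,63),(-60,63),(-60,0)])])
def pose(p,th,q): # origin p
    c,s=np.cos(th),np.sin(th);q=np.atleast_2d(q);return np.c_[p[0]+c*q[:,0]-s*q[:,1],p[1]+s*q[:,0]+c*q[:,1]]
def inv(p,th,q):
    c,s=np.cos(th),np.sin(th);q=np.atleast_2d(q)-p;return np.c_[c*q[:,0]+s*q[:,1],-s*q[:,0]+c*q[:,1]]
def sd(q,r):
    dx=np.maximum(r[0]-q[:,0],q[:,0]-r[1]);dz=np.maximum(r[2]-q[:,1],q[:,1]-r[3])
    return np.hypot(np.maximum(dx,0),np.maximum(dz,0))+np.minimum(np.maximum(dx,dz),0)
C=np.vstack([dens([(r[0],r[2]),(r[1],r[2]),(r[1],r[3]),(r[0],r[3])],30) for r in rects])
brects=[(-75,-72,63,93),(-75,-65,63,67),(-65,-62,7,67),(-65,-60,0,7)]
def clr(p,th):
    b=pose(p,th,B);a=min(sd(b,r).min() for r in rects)
    c=inv(p,th,C);return min(a,min(sd(c,r).min() for r in brects))
def best(th,p0,f=None):
    r=minimize(lambda p:-clr(p,th)+(f(p) if f else 0),p0,method='Nelder-Mead',options=dict(xatol=.02,fatol=.01,initial_simplex=[p0,p0+np.array([2,0]),p0+np.array([0,2])]));return r.x,clr(r.x,th)
if __name__=='__main__':
    p=np.array([65.,79])
    for deg in range(0,40,3):
        th=np.radians(deg);lip=pose(p,th,(-73.5,93))
        p,c=best(th,p);l=pose(p,th,(-73.5,93))[0];f=pose(p,th,(-62.5,0))[0]
        print(deg,p.round(1),'clr',round(c,2),'lip',l.round(1),'foot',f.round(1))
    th=np.radians(33);z=np.array([-np.sin(th),np.cos(th)])
    for th in np.radians((30,33,36)):
        z=np.array([-np.sin(th),np.cos(th)]);p0,_=best(th,p)
        print(np.degrees(th),p0.round(1),[round(clr(p0-z*k,th),1) for k in (0,3,6,9,12,15,20,25,30,40)])
E
python3 plan.py; python3 - <<'E'
from h import *
t=np.load('/tmp/top.npz');P=t['P'];z=P[...,2]
sub=np.zeros(z.shape,bool);sub[150:215,390:445]=1
q=P[sub&(z>.015)&(z<.11)]
w=P[sub&(z>.055)&(z<.075)]
def ext(A,a):
    u=np.array([np.cos(a),np.sin(a)]);v=np.array([-u[1],u[0]]);return A[:,:2]@u,A[:,:2]@v
best=min(np.arange(.3,.5,.005),key=lambda a:sum(np.ptp(np.percentile(ext(A,a)[1],[2,98])) for A in(q,w)));print('yaw',best)
for A in(q,w):
    x,y=ext(A,best);print(len(A),np.percentile(x,[0,1,99,100]).round(4),np.percentile(y,[0,1,2,50,98,99,100]).round(4))
# column-wise midline
x,y=ext(w,best)
for lo in np.arange(x.min(),x.max(),.02):
    m=(x>=lo)&(x<lo+.02);print(round(lo,3),m.sum(),y[m].min().round(4),y[m].max().round(4))
x,y=ext(q,best);m=(q[:,2]>.03)&(q[:,2]<.055);print('tab',x[m].max());m=q[:,2]>.075;print('flange',x[m].min(),x[m].max(),y[m].min(),y[m].max())
for v in(193,194):
  print([(u,round(1000*P[v,u,1],1),round(1000*z[v,u])) for u in range(290,309)])
S=np.load('/tmp/scene.npz')['P']; Y=np.array([-.0115,.99993]);X=np.array([.99993,.0115])
d=S[...,:2]-np.array([.5461,.0876]);px=d@X;py=d@Y
m=(px>.006)&(px<.03)&(abs(py)<.06)&(S[...,2]>.03)&(S[...,2]<.09);print('clip scene',m.sum(),np.percentile(py[m],[0,2,50,98,100]))
m2=m&(S[...,2]>.05)&(S[...,2]<.07)&(px>.019);print(m2.sum(),np.percentile(py[m2],[2,50,98]) if m2.any() else 0)
f=(abs(px)<.004)&(abs(py)<.1)&(S[...,2]>.1)&(S[...,2]<.13);print('face',f.sum(),px[f].mean())
E
```

```text
0 [66. 80.] clr 1.0 lip [ -7.5 173. ] foot [ 3.5 80. ]
3 [69.6 83.9] clr 1.58 lip [ -8.7 172.9] foot [ 7.2 80.6]
6 [73. 88.] clr 2.16 lip [ -9.8 172.8] foot [10.8 81.4]
9 [75.6 96. ] clr 2.75 lip [-11.6 176.4] foot [13.8 86.3]
12 [78.7 98.4] clr 3.34 lip [-12.5 174.1] foot [17.6 85.4]
15 [ 80.8 104.7] clr 3.93 lip [-14.3 175.5] foot [20.4 88.6]
18 [ 83.6 107.8] clr 4.51 lip [-15.1 173.5] foot [24.1 88.5]
21 [ 86.6 112.3] clr 4.27 lip [-15.3 172.8] foot [28.3 89.9]
24 [ 89.4 117. ] clr 4.05 lip [-15.6 172.1] foot [32.3 91.6]
27 [ 91.9 121.8] clr 3.88 lip [-15.8 171.3] foot [36.2 93.4]
30 [ 94.2 126.7] clr 3.74 lip [-15.9 170.5] foot [40.1 95.4]
33 [ 96.2 131.7] clr 3.65 lip [-16.1 169.6] foot [43.8 97.6]
36 [ 97.9 136.7] clr 3.59 lip [-16.2 168.7] foot [ 47.4 100. ]
39 [102.7 137.9] clr 3.48 lip [-12.9 163.9] foot [54.1 98.5]
29.999999999999996 [105.5 138.1] [np.float64(-1.8), np.float64(-2.4), np.float64(-2.4), np.float64(-1.4), np.float64(0.1), np.float64(1.6), np.float64(4.1), np.float64(7.1), np.float64(11.4), np.float64(15.5)]
33.0 [102.7 137.8] [np.float64(-1.9), np.float64(-2.2
[... 213 characters left out ...]
), np.float64(2.3), np.float64(2.3), np.float64(2.3), np.float64(2.3), np.float64(2.3), np.float64(2.3), np.float64(6.1)]
yaw 0.4000000000000001
641 [0.355  0.3565 0.512  0.5133] [-0.5214 -0.5206 -0.5202 -0.4968 -0.4641 -0.4639 -0.4633]
210 [0.3579 0.358  0.4738 0.5038] [-0.5214 -0.5209 -0.5206 -0.495  -0.4643 -0.4642 -0.4637]
0.358 79 -0.5202 -0.4647
0.378 26 -0.5206 -0.4645
0.398 29 -0.521 -0.4642
0.418 26 -0.5208 -0.4644
0.438 25 -0.5214 -0.4637
0.458 24 -0.5203 -0.4642Traceback (most recent call last):
  File "<stdin>", line 14, in <module>
    return umr_minimum(a, axis, None, out, keepdims, initial, where)
ValueError: zero-size array to reduction operation minimum which has no identity
```

```bash
cat >> h.py <<'E'
def to(p,rv=None,s=None):
    "shift in tool axes (fraction of .8) to world p; turn (fraction of .12) to rotation matrix rv, in tool axes"
    s=s or monitor.sense();T=R.from_quat(s['tool_rot']);d=T.inv().apply(np.array(p)-s['tcp_pos'])
    print('shift',(d/.8).round(4),'mm',(d*1000).round(1),'turn',((T.inv()*R.from_matrix(rv)).as_rotvec()/.12).round(3) if rv is not None else '')
def toolR(yaw,th):
    x=np.array([np.cos(yaw)*np.cos(th),np.sin(yaw)*np.cos(th),np.sin(th)]);y=-np.array([-np.sin(yaw),np.cos(yaw),0]);return np.c_[x,y,np.cross(x,y)]
E
python3 - <<'E'
from h import *
to([.6109,-.2765,.2444],toolR(.4,0))
t=np.load('/tmp/top.npz');P=t['P'];z=P[...,2]
for v in(193,194):
  print([(u,round(1000*P[v,u,1],1),round(1000*z[v,u])) for u in range(290,309)])
S=np.load('/tmp/scene.npz')['P']; Y=np.array([-.0115,.99993]);X=np.array([.99993,.0115])
d=S[...,:2]-np.array([.5461,.0876]);px=d@X;py=d@Y
m=(px>.006)&(px<.03)&(abs(py)<.06)&(S[...,2]>.03)&(S[...,2]<.09);print('clip scene',m.sum(),np.percentile(py[m],[0,2,50,98,100]))
f=(abs(px)<.006)&(abs(py)<.1)&(S[...,2]>.1)&(S[...,2]<.13);print('face',f.sum(),np.median(px[f]))
from plan import *
for deg in(30,33,36,39):
    th=np.radians(deg);zz=np.array([-np.sin(th),np.cos(th)]);xx=np.array([np.cos(th),np.sin(th)])
    p0=np.array([97.9,136.7]) if deg>=36 else np.array([95.,129.])
    # rotate about lip pt
    lip=np.array([-16,169.]);p0=lip-pose((0,0),th,(-73.5,93))[0]
    o=max(np.arange(-4,4,.25),key=lambda o:min(clr(p0+o*xx-k*zz,th) for k in range(0,60,4)))
    print(deg,(p0+o*xx).round(1),[round(float(clr(p0+o*xx-k*zz,th)),1) for k in range(0,60,4)])
E
```

```text
shift [ 0.6667 -0.2727  0.0008] mm [ 533.3 -218.1    0.6] turn [-0.016 -0.004 -1.452]
[(290, np.float64(86.6), -2), (291, np.float64(83.3), 3), (292, np.float64(80.6), -4), (293, np.float64(77.4), -2), (294, np.float64(72.1), 69), (295, np.float64(69.1), 72), (296, np.float64(66.0), 79), (297, np.float64(63.2), 75), (298, np.float64(60.2), 80), (299, np.float64(57.5), 73), (300, np.float64(54.6), 75), (301, np.float64(51.7), 74), (302, np.float64(48.8), 73), (303, np.float64(46.0), 70), (304, np.float64(43.9), 1), (305, np.float64(40.9), 0), (306, np.float64(37.9), -4), (307, np.float64(34.8), -5), (308, np.float64(31.8), 0)]
[(290, np.float64(86.6), -1), (291, np.float64(83.5), 0), (292, np.float64(80.7), -6), (293, np.float64(77.4), 2), (294, np.float64(72.1), 71), (295, np.float64(69.3), 67), (296, np.float64(66.1), 76), (297, np.float64(63.1), 83), (298, np.float64(60.4), 75), (299, np.float64(57.4), 78), (300, np.float64(54.6), 76), (301, np.float64(51.7), 79), (302, np.float64(49.3), 45), (303, np.float64(46.0), 73), (304, np.float64(44.0), 3), (305, np.float64(41.0), 0), (306, np.float64(37.9), 4), (307, np.float64(34.9), 2), (308, np.float64(31.8), 2)]
clip scene 148 [-0.04472885 -0.04243609 -0.02191665 -0.01224983 -0.01142237]
face 383 -0.001902676106775177
30 [ 96.5 126.6] [1.8, 1.8, 1.8, 1.8, 1.9, 1.9, 1.9, 1.9, 1.9, 3.1, 5.1, 7.1, 9.1, 11.1, 13.1]
33 [ 97.6 131.9] [2.4, 2.4, 2.4, 2.4, 2.4, 2.4, 2.4, 2.4, 2.4, 3.6, 5.8, 8.0, 10.1, 12.3, 14.5]
36 [ 98.3 137.1] [3.0, 2.9, 2.9, 2.9, 2.9, 2.9, 2.9, 2.9, 2.9, 4.1, 6.5, 8.9, 11.2, 13.6, 15.9]
39 [ 99.1 142.5] [3.3, 3.4, 3.4, 3.4, 3.6, 3.6, 3.6, 3.6, 3.6, 4.9, 7.4, 9.9, 12.5, 15.0, 17.5]
```

```bash
python3 -m pendant '[[[0.0513,-0.021,0,0,0,0,1],[0.0513,-0.021,0,0,0,0,1],[0.0513,-0.021,0,0,0,0,1],[0.0513,-0.021,0,0,0,0,1],[0.0513,-0.021,0,0,0,0,1],[0.0513,-0.021,0,0,0,0,1],[0.0513,-0.021,0,0,0,0,1],[0.0513,-0.021,0,0,0,0,1],[0.0513,-0.021,0,0,0,0,1],[0.0513,-0.021,0,0,0,0,1],[0.0513,-0.021,0,0,0,0,1],[0.0513,-0.021,0,0,0,0,1],[0.0513,-0.021,0,0,0,0,1],[0,0,0,0,0,-0.726,1],[0,0,0,0,0,-0.726,1],[0,0,0,0,0,0,1],[0,0,0,0,0,0,1]]]' 40; python3 -c "
from h import *
to([.6109,-.2765,.042],toolR(.4,0))"
```

```text
t: 1.8
tcp_pos: [0.6107, -0.2767, 0.2448]
tool_rot: [0.98, 0.198, -0.0, -0.0]
force: [0.2, 0.1, 0.7]
finger_gap: 0.996
gripper_force: 0.0
shift [4.000e-04 1.000e-04 2.535e-01] mm [4.000e-01 1.000e-01 2.028e+02] turn [-0.007  0.005 -0.016]
```

```bash
python3 -m pendant '[[[0,0,0.05,0,0,0,1],[0,0,0.05,0,0,0,1],[0,0,0.04,0,0,0,1],[0,0,0.03,0,0,0,1],[0,0,0.025,0,0,0,1],[0,0,0.02,0,0,0,1],[0,0,0.02,0,0,0,1],[0,0,0.018,0,0,0,1],[0,0,0,0,0,0,1],[0,0,0,0,0,0,0.5],[0,0,0,0,0,0,0.3],[0,0,0,0,0,0,0.3],[0,0,0,0,0,0,0.3],[0,0,0,0,0,0,0.3],[0,0,0,0,0,0,0.3],[0,0,0,0,0,0,0.3]]]' 50
```

```text
t: 3.4
tcp_pos: [0.6119, -0.2772, 0.0442]
tool_rot: [0.98, 0.199, 0.001, 0.001]
force: [0.3, 0.1, 5.3]
finger_gap: 0.651
gripper_force: 53.8
```

```bash
cat >> h.py <<'E'
PO=np.array([.5458,.0876,0.]);PY=.0115
def bin2tool(x,z,th,y=-.0283,g=None):
    "tool pose for bin origin at panel (x,y,z) m, pitch th; g = tcp in bin frame"
    g=np.load('/tmp/g.npy') if g is None else g
    cy,sy=np.cos(PY),np.sin(PY);W=np.array([[cy,-sy,0],[sy,cy,0],[0,0,1]])
    Rp=np.array([[np.cos(th),0,-np.sin(th)],[0,1,0],[np.sin(th),0,np.cos(th)]])
    return PO+W@(np.array([x,y,z])+Rp@g),toolR(PY,th)
E
python3 -m pendant '[[[0,0,-0.02,0,0,0,0.3],[0,0,-0.03,0,0,0,0.3],[0,0,-0.05,0,0,0,0.3],[0,0,-0.06,0,0,0,0.3],[0,0,-0.06,0,0,0,0.3],[0,0,-0.06,0,0,0,0.3],[0,0,0,0,0,0,0.3],[0,0,0,0,0,0,0.3]]]'
python3 - <<'E'
from h import *
s=monitor.sense()
d=np.array([.6119,-.2772])-np.array([.5879,-.2862]);c,sn=np.cos(.4),np.sin(.4)
g=np.array([c*d[0]+sn*d[1],-sn*d[0]+c*d[1],.0442]);g[1]=0;print(g);np.save('/tmp/g.npy',g)
p,r=bin2tool(.18,.2,0);p[2]=s['tcp_pos'][2];to(p,r)
E
```

```text
t: 4.2
tcp_pos: [0.6109, -0.2767, 0.2685]
tool_rot: [0.98, 0.199, 0.001, 0.001]
force: [-0.1, 0.8, -3.6]
finger_gap: 0.648
gripper_force: 53.9
[0.02561023 0.         0.0442    ]
shift [ 3.269e-01 -3.210e-01 -2.000e-04] mm [ 2.615e+02 -2.568e+02 -1.000e-01] turn [ 0.012 -0.012  3.238]
```

```bash
python3 -m pendant '[[[0.02,-0.02,0,0,0,0,0.3],[0.035,-0.034,0,0,0,0,0.3],[0.035,-0.034,0,0,0,0,0.3],[0.035,-0.034,0,0,0,0,0.3],[0.035,-0.034,0,0,0,0,0.3],[0.035,-0.034,0,0,0,0,0.3],[0.035,-0.034,0,0,0,0,0.3],[0.035,-0.034,0,0,0,0,0.3],[0.035,-0.034,0,0,0,0,0.3],[0.027,-0.029,0,0,0,0,0.3],[0,0,0,0,0,0.81,0.3],[0,0,0,0,0,0.81,0.3],[0,0,0,0,0,0.81,0.3],[0,0,0,0,0,0.81,0.3],[0,0,0,0,0,0,0.3]]]'
python3 -m pendant '[[[0,0,0,0,0.69,0,0.3],[0,0,0,0,0.69,0,0.3],[0,0,0,0,0.69,0,0.3],[0,0,0,0,0.69,0,0.3],[0,0,0,0,0.69,0,0.3],[0,0,0,0,0.69,0,0.3],[0,0,0,0,0.69,0,0.3],[0,0,0,0,0.7,0,0.3],[0,0,0,0,0,0,0.3],[0,0,0,0,0,0,0.3]]]'
python3 - <<'E'
from h import *
s,P,K,M=snap('scene');save(s,'st1.png',(200,130,420,290),3.6)
th=np.radians(38)
for k in(60,0):
    x,z=.0988+k/1000*np.sin(th),.1407-k/1000*np.cos(th);to(*bin2tool(x,z,th));print(bin2tool(x,z,th)[0])
E
```

```text
t: 5.7
tcp_pos: [0.7501, 0.0617, 0.2629]
tool_rot: [1.0, 0.006, -0.004, -0.0]
force: [-0.0, 0.4, -3.1]
finger_gap: 0.651
gripper_force: 53.7
t: 6.7
tcp_pos: [0.7509, 0.0616, 0.265]
tool_rot: [0.946, 0.006, 0.323, -0.002]
force: [-0.1, -0.8, -1.5]
finger_gap: 0.646
gripper_force: 53.9
shift [-0.1702 -0.0003  0.0612] mm [-136.1   -0.3   49. ] turn [0.001 0.015 0.006]
[0.67482552 0.06078199 0.14401666]
shift [-0.1703 -0.0003 -0.0138] mm [-136.2   -0.2  -11. ] turn [0.001 0.015 0.006]
[0.63788827 0.06035719 0.19129731]
```

View pics/st1.png

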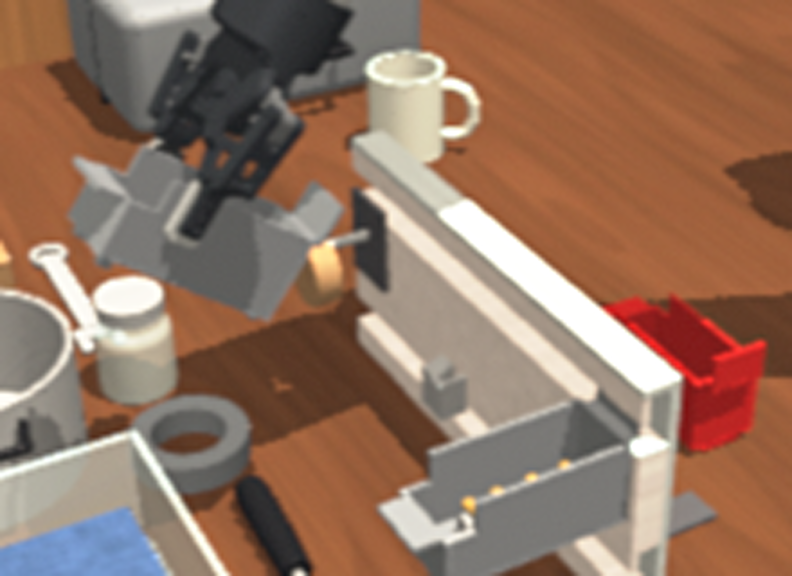

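The bin is held tipped with its lip towards the panel and its tab up, at (90,190) in the crop. The clip is at (443,385), and nothing is in the way. I'll move in partway and check the bin's pose in the hand.

```bash
python3 -m pendant '[[[0,0,0.03,0,0,0,0.3],[0,0,0.031,0,0.015,0,0.3],[-0.02,0,0,0,0,0,0.3],[-0.03,0,0,0,0,0,0.3],[-0.03,0,0,0,0,0,0.3],[-0.03,0,0,0,0,0,0.3],[-0.015,0,0,0,0,0,0.3],[-0.005,0,0,0,0,0,0.3],[0,0,0,0,0,0,0.3],[0,0,0,0,0,0,0.3]]]'
cat > fit.py <<'E'
from h import *
from scipy.optimize import least_squares
# bin outer boxes + point-to-surface fit of pose (panel frame x,y,z,yaw,pitch), roll ignored
BX=np.array([(-65,45,-28,-25,7,67),(-65,45,25,28,7,67),(45,65,-28,-25,7,45),(45,65,25,28,7,45),(-65,-62,-28,28,7,67),(62,65,-28,28,7,45),(-65,65,-28,28,7,10),(-75,-65,-22,22,63,67),(-75,-72,-22,22,63,93),(65,83,-22,22,41,45),(-65,-60,-15,15,0,7)])/1000
def dist(q):
    D=[]
    for b in BX:
        d=np.maximum(b[::2]-q,q-b[1::2]);D.append(np.linalg.norm(np.maximum(d,0),axis=1)+np.minimum(d.max(1),0))
    return np.min(D,0)
def rot(yaw,th):
    r=toolR(yaw,th);return np.c_[r[:,0],-r[:,1],-r[:,2]]
def fit(p0,th0,yaw0=PY,cams=('scene',),hand=True):
    Q=[]
    for n in cams:
        s,P,K,M=snap(n);px=s['pixels'].astype(int);ok=(px.max(2)-px.min(2)<40)
        Q.append(P[ok&np.isfinite(P[...,0])])
    Q=np.vstack(Q)
    q=(Q-p0)@rot(yaw0,th0)
    k=(abs(dist(q))<.008)
    if hand: k&=~((q[:,0]>-.012)&(q[:,0]<.06)&((abs(q[:,1])>.027)|(abs(q[:,1])<.027))&(q[:,2]>.012))
    Q=Q[k];f=lambda v:dist((Q-v[:3])@rot(v[3],v[4]))
    r=least_squares(f,[*p0,yaw0,th0],loss='soft_l1',f_scale=.002,x_scale=[.001,.001,.001,.01,.01])
    return r.x,len(Q),np.median(abs(f(r.x)))
def panel(p):
    d=np.array(p)-PO;c,s=np.cos(PY),np.sin(PY);return np.array([c*d[0]+s*d[1],-s*d[0]+c*d[1],d[2]])
def held():
    s=monitor.sense();T=R.from_quat(s['tool_rot']).as_matrix();B=np.c_[T[:,0],-T[:,1],-T[:,2]]
    return s['tcp_pos']-B@np.load('/tmp/g.npy'),np.arctan2(B[1,0],B[0,0]),np.arcsin(B[2,0])
E
python3 - <<'E'
from fit import *
p,y,t=held();print('expected',p.round(4),panel(p).round(4),y,t)
for c in(('scene',),('top',),('scene','top')):
    v,n,e=fit(p,t,y,c);print(c,v.round(4),n,e)
E
```

```text
t: 7.75
tcp_pos: [0.7018, 0.0609, 0.165]
tool_rot: [0.945, 0.006, 0.328, -0.002]
force: [-0.2, 0.3, -2.6]
finger_gap: 0.645
gripper_force: 54.5
expected [0.7091 0.061  0.1144] [ 0.163  -0.0285  0.1144] 0.011998246139885335 0.6674746932954284
('scene',) [7.082e-01 6.200e-02 1.169e-01 7.000e-04 6.632e-01] 931 0.0007131101504114987
('top',) [ 0.7101  0.0611  0.1157 -0.0047  0.6832] 433 0.0007676696963122408
('scene', 'top') [0.7089 0.0627 0.1163 0.0071 0.6657] 1353 0.0008508820455792182
```

```bash
python3 - <<'E'
from fit import *
for n in('scene','top'):
    s,P,K,M=snap(n);d=P-PO;c,sn=np.cos(PY),np.sin(PY);x=c*d[...,0]+sn*d[...,1];y=-sn*d[...,0]+c*d[...,1];z=d[...,2]
    m=(x>-.024)&(x<-.003)&(abs(y)<.18)&(abs(z-.188)<.012);print(n,'top z',m.sum(),np.median(z[m]))
    m=(abs(x)<.008)&(y>.0)&(y<.11)&(z>.09)&(z<.135);print('face low',m.sum(),np.median(x[m]) if m.any() else 0)
    m=(abs(x)<.008)&(abs(y)<.12)&(z>.167)&(z<.183);print('face lip',m.sum(),np.median(x[m]) if m.any() else 0)
    m=(abs(x)<.006)&(abs(y)<.12)&(z>.12)&(z<.19);h=np.histogram(z[m],np.arange(.12,.19,.004));print(dict(zip(h[1].round(3).tolist(),h[0].tolist())))
    m=(z<.01)&(z>-.01)&(y>-.25)&(y<.25)&(x>.05)&(x<.3);print('bench',np.median(z[m]))
th=np.radians(38)
E
```

```text
scene top z 581 0.19006943222161587
face low 298 -0.0013402143877003136
face lip 276 -0.0014017413706666902
{0.12: 56, 0.124: 61, 0.128: 64, 0.132: 67, 0.136: 58, 0.14: 132, 0.144: 5, 0.148: 0, 0.152: 0, 0.156: 0, 0.16: 7, 0.164: 63, 0.168: 65, 0.172: 76, 0.176: 65, 0.18: 70, 0.184: 78}
bench 0.0020948097433689528
top top z 607 0.18773290238910145
face low 0 0
face lip 6 -0.0026104792583716984
{0.12: 0, 0.124: 0, 0.128: 0, 0.132: 0, 0.136: 0, 0.14: 0, 0.144: 0, 0.148: 0, 0.152: 0, 0.156: 0, 0.16: 0, 0.164: 0, 0.168: 0, 0.172: 0, 0.176: 0, 0.18: 10, 0.184: 40}
bench -7.251180418443859e-05
```

```bash
sed -i 's/PO=np.array(\[.5458/PO=np.array([.5453/' h.py; python3 - <<'E'
from h import *
th=.6675
for k in(60,30,0):
    x,z=.0989+k/1000*np.sin(th),.1409-k/1000*np.cos(th);to(*bin2tool(x,z,th))
E
```

```text
shift [-0.0415 -0.0001 -0.0003] mm [-33.2  -0.   -0.3] turn [ 0.001  0.011 -0.   ]
shift [-0.0415 -0.0001 -0.0378] mm [-33.2  -0.  -30.3] turn [ 0.001  0.011 -0.   ]
shift [-0.0416 -0.0001 -0.0753] mm [-33.3  -0.  -60.3] turn [ 0.001  0.011 -0.   ]
```

```bash
python3 -m pendant '[[[-0.015,0,0,0,0,0,0.3],[-0.015,0,0,0,0,0,0.3],[-0.0115,0,0,0,0,0,0.3],[0,0,0,0,0,0,0.3],[0,0,-0.01,0,0,0,0.3],[0,0,-0.01,0,0,0,0.3],[0,0,-0.01,0,0,0,0.3],[0,0,-0.0075,0,0,0,0.3],[0,0,0,0,0,0,0.3],[0,0,0,0,0,0,0.3]]]'; python3 - <<'E'
from fit import *
s=monitor.sense();print(s['force'])
p,y,t=held();print(panel(p),y,t)
to(*bin2tool(.0989,.1409,.6675))
E
```

```text
t: 9.05
tcp_pos: [0.6657, 0.0615, 0.1752]
tool_rot: [0.945, 0.006, 0.328, -0.004]
force: [-0.6, -0.0, -2.3]
finger_gap: 0.649
gripper_force: 54.5
[-0.61410187 -0.02215979 -2.31040102]
[ 0.12739211 -0.0272894   0.12467067] 0.01171577663875317 0.6677993403659538
shift [-0.0154  0.0009 -0.038 ] mm [-12.3   0.7 -30.4] turn [-0.03  -0.002  0.001]
```

```bash
python3 - <<'E'
from fit import *
s=monitor.sense();print(s['q'].round(3),s['qd'].round(3),s['tau'].round(1),s['force'])
sn,P,K,M=snap('scene');save(sn,'st2.png',(220,110,420,270),4)
E
```

```text
[-0.108  0.567  1.873  1.123  0.086  0.356] [-0.001  0.01   0.001  0.019 -0.003 -0.011] [  0.  -41.3 -12.1   0.2  -0.9   0. ] [-0.61410187 -0.02215979 -2.31040102]
```

View pics/st2.png

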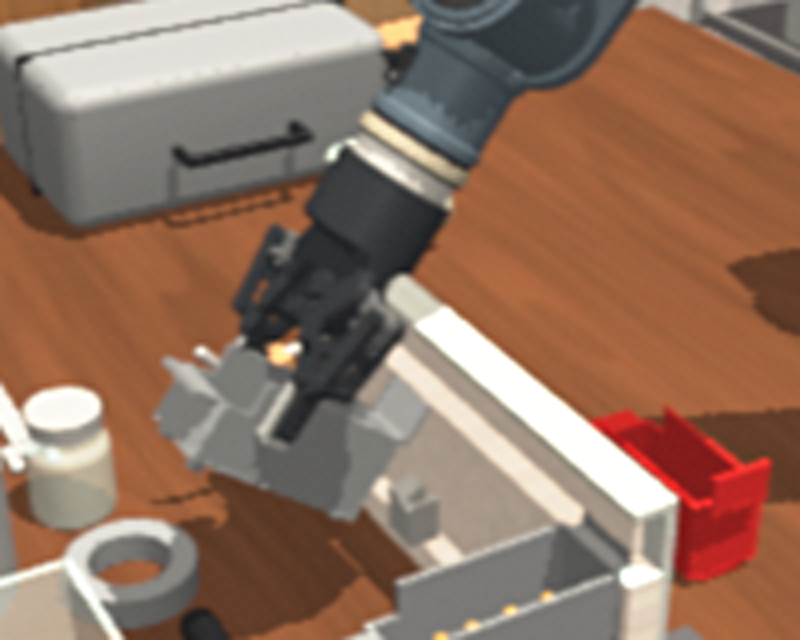

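The bin is clear of the panel: the lip is at (415,390) and the groove is behind it. The shortfall comes from the wrist passing near q5=0, so I'll carry on in small slow rows.

```bash
python3 -m pendant '[[[-0.0025,0,0,0,0,0,0.3],[-0.0025,0,0,0,0,0,0.3],[-0.0025,0,0,0,0,0,0.3],[-0.0025,0,0,0,0,0,0.3],[-0.0025,0,0,0,0,0,0.3],[-0.0025,0,0,0,0,0,0.3],[0,0,0,0,0,0,0.3],[0,0,0,0,0,0,0.3]]]'; python3 - <<'E'
from fit import *
s=monitor.sense();print(s['force'],s['q'].round(3))
p,y,t=held();print(panel(p),y,t)
to(*bin2tool(.0989,.1409,.6675))
E
```

```text
t: 9.9
tcp_pos: [0.656, 0.0614, 0.1671]
tool_rot: [0.945, 0.006, 0.327, -0.004]
force: [-0.3, 0.4, -3.2]
finger_gap: 0.651
gripper_force: 54.5
[-0.29319895  0.38452211 -3.15752257] [-0.11   0.575  1.901  1.527  0.079 -0.051]
[ 0.11761984 -0.02729008  0.1165708 ] 0.01122689221565437 0.6666101516796669
shift [ 0.0004  0.0009 -0.0384] mm [  0.3   0.7 -30.7] turn [-0.03   0.007 -0.002]
```

```bash
python3 -m pendant '[[[0,0,-0.003,0,0,0,0.3],[0,0,-0.003,0,0,0,0.3],[0,0,-0.003,0,0,0,0.3],[0,0,-0.003,0,0,0,0.3],[0,0,-0.003,0,0,0,0.3],[0,0,-0.003,0,0,0,0.3],[0,0,0,0,0,0,0.3]]]'; python3 - <<'E'
from fit import *
s=monitor.sense();print(s['force'],s['q'].round(3))
p,y,t=held();print(panel(p),y,t)
to(*bin2tool(.0989,.1409,.6675))
E
```

```text
t: 10.6
tcp_pos: [0.6468, 0.0614, 0.1791]
tool_rot: [0.945, 0.006, 0.327, -0.004]
force: [-1.2, -1.0, -1.1]
finger_gap: 0.651
gripper_force: 54.5
[-1.17081985 -1.04144507 -1.1265699 ] [-0.113  0.544  1.917  1.352  0.083  0.122]
[ 0.10839164 -0.02717747  0.12849806] 0.011702390262178492 0.6671844555704096
shift [ 0.0003  0.0011 -0.0195] mm [  0.2   0.9 -15.6] turn [-0.033  0.003  0.001]
```

```bash
python3 -m pendant '[[[0,0,-0.003,0,0,0,0.3],[0,0,-0.003,0,0,0,0.3],[0,0,-0.003,0,0,0,0.3],[0,0,-0.003,0,0,0,0.3],[0,0,-0.003,0,0,0,0.3],[0,0,-0.003,0,0,0,0.3],[0,0,0,0,0,0,0.3]]]'; cat > inc.py <<'E'
from fit import *
import sys
def inc(wps):
    s=monitor.sense();p0=s['tcp_pos'];T=R.from_quat(s['tool_rot'])
    for x,z,d in wps:
        p,r=bin2tool(x/1000,z/1000,np.radians(d));r=R.from_matrix(r)
        print((x,z,d),'shift',(T.inv().apply(p-p0)/.8).round(4),'turn',((T.inv()*r).as_rotvec()/.12).round(3));p0,T=p,r
def st():
    s=monitor.sense();p,y,t=held();l=panel(p+rot(y,t)@[-.0735,0,.093]);f=panel(p+rot(y,t)@[-.0625,0,0])
    print('F',s['force'].round(1),'q',s['q'].round(2),'bin',(panel(p)*1e3).round(1),'deg',np.degrees(t).round(2),'yaw',round(y,4),'lip',(l*1e3).round(1),'foot',(f*1e3).round(1))
E
python3 -c "
from inc import *
st()
inc([(97.9,136.7,36),(96.2,131.7,33),(94.2,126.7,30),(91.9,121.8,27),(89.4,117,24),(86.6,112.3,21),(83.6,107.8,18),(81.2,103,15),(78.7,98.4,12)])"
```

```text
t: 11.3
tcp_pos: [0.6379, 0.0612, 0.1903]
tool_rot: [0.945, 0.006, 0.327, -0.004]
force: [-1.3, 0.2, -2.5]
finger_gap: 0.651
gripper_force: 54.5
F [-1.3  0.2 -2.5] q [-0.12  0.51  1.93  1.18  0.09  0.29] bin [ 99.5 -27.3 139.8] deg 38.22 yaw 0.0117 lip [-15.8 -27.3 167.3] foot [ 50.4 -27.3 101.1]
(97.9, 136.7, 36) shift [-0.0018  0.0011  0.003 ] turn [-0.033 -0.323  0.002]
(96.2, 131.7, 33) shift [-0.0025  0.      0.0056] turn [-0.    -0.436 -0.   ]
(94.2, 126.7, 30) shift [-0.0027  0.      0.0056] turn [ 0.    -0.436  0.   ]
(91.9, 121.8, 27) shift [-0.0027 -0.      0.0056] turn [-0.    -0.436 -0.   ]
(89.4, 117, 24) shift [-0.0027 -0.      0.0057] turn [ 0.    -0.436  0.   ]
(86.6, 112.3, 21) shift [-0.0027  0.      0.0057] turn [ 0.    -0.436 -0.   ]
(83.6, 107.8, 18) shift [-0.0027  0.      0.0057] turn [-0.    -0.436  0.   ]
(81.2, 103, 15) shift [-0.0019  0.      0.0065] turn [ 0.    -0.436 -0.   ]
(78.7, 98.4, 12) shift [-0.0017 -0.      0.0065] turn [-0.    -0.436  0.   ]
```

The lip is in the groove with almost no force. Next I tip the front down in steps.

```bash
python3 -m pendant '[[[-0.0009,0,0.0015,0,-0.16,0,0.3],[-0.0009,0,0.0015,0,-0.16,0,0.3],[-0.0013,0,0.0028,0,-0.218,0,0.3],[-0.0012,0,0.0028,0,-0.218,0,0.3],[-0.0013,0,0.0028,0,-0.218,0,0.3],[-0.0013,0,0.0028,0,-0.218,0,0.3],[0,0,0,0,0,0,0.3]]]' ; python3 -c "
from inc import *
st()
inc([(91.9,121.8,27),(89.4,117,24),(86.6,112.3,21),(83.6,107.8,18)])"
```

```text
t: 12.0
tcp_pos: [0.6407, 0.0616, 0.1782]
tool_rot: [0.965, 0.007, 0.262, -0.004]
force: [0.2, -0.6, -3.4]
finger_gap: 0.649
gripper_force: 54.5
F [ 0.2 -0.6 -3.4] q [-0.11  0.53  1.84  0.26  0.25  1.22] bin [ 95.4 -26.9 127.1] deg 30.39 yaw 0.0128 lip [-15.1 -27.  170.1] foot [ 41.5 -27.   95.5]
(91.9, 121.8, 27) shift [-0.0039  0.0015  0.0055] turn [-0.042 -0.494  0.011]
(89.4, 117, 24) shift [-0.0027 -0.      0.0057] turn [ 0.    -0.436  0.   ]
(86.6, 112.3, 21) shift [-0.0027  0.      0.0057] turn [ 0.    -0.436 -0.   ]
(83.6, 107.8, 18) shift [-0.0027  0.      0.0057] turn [-0.    -0.436  0.   ]
```

```bash
python3 -m pendant '[[[-0.002,0.0007,0.0027,-0.02,-0.25,0,0.3],[-0.002,0.0007,0.0027,-0.02,-0.25,0,0.3],[-0.0014,0,0.0028,0,-0.218,0,0.3],[-0.0014,0,0.0028,0,-0.218,0,0.3],[-0.0014,0,0.0028,0,-0.218,0,0.3],[-0.0013,0,0.0028,0,-0.218,0,0.3],[-0.0014,0,0.0028,0,-0.218,0,0.3],[-0.0013,0,0.0028,0,-0.218,0,0.3],[0,0,0,0,0,0,0.3]]]' ; python3 -c "
from inc import *
st()
inc([(81.2,103,15),(78.7,98.4,12),(77,94.5,10),(76,92.5,9),(75.5,91,8.5)])
for a in ((77,94.5,10),(76,92.5,9),(75.5,91,8.5)):
  import plan;th=np.radians(a[2]);print(plan.clr(np.array(a[:2]),th),plan.pose(np.array(a[:2]),th,(-62.5,0)),plan.pose(np.array(a[:2]),th,(-73.5,93)))"
```

```text
t: 12.9
tcp_pos: [0.6391, 0.0606, 0.1576]
tool_rot: [0.988, 0.006, 0.156, -0.001]
force: [0.7, -0.1, -3.3]
finger_gap: 0.647
gripper_force: 54.5
F [ 0.7 -0.1 -3.3] q [-0.09  0.58  1.7   0.06  0.55  1.42] bin [ 82.8 -28.1 107.7] deg 17.98 yaw 0.0125 lip [-15.8 -28.2 173.4] foot [ 23.4 -28.1  88.4]
(81.2, 103, 15) shift [-0.0009  0.0003  0.0067] turn [-0.005 -0.433  0.008]
(78.7, 98.4, 12) shift [-0.0017 -0.      0.0065] turn [-0.    -0.436  0.   ]
(77, 94.5, 10) shift [-0.0012  0.      0.0055] turn [ 0.    -0.291  0.   ]
(76, 92.5, 9) shift [-0.0007 -0.      0.0028] turn [ 0.    -0.145  0.   ]
(75.5, 91, 8.5) shift [-0.0004 -0.      0.002 ] turn [-0.    -0.073 -0.   ]
2.929204898094696 [[15.44951544 83.6469889 ]] [[-11.53265037 173.32397997]]
2.633676795819511 [[14.26947871 82.72284593]] [[-11.14349828 172.85708249]]
2.222293557079979 [[13.68650854 81.7619118 ]] [[-10.93894119 172.11448357]]
```

```bash
python3 -m pendant '[[[-0.0005,0,0.0033,0,-0.218,0,0.3],[-0.0005,0,0.0033,0,-0.218,0,0.3],[-0.0009,0,0.0033,0,-0.218,0,0.3],[-0.0009,0,0.0033,0,-0.218,0,0.3],[-0.0006,0,0.0027,0,-0.145,0,0.3],[-0.0006,0,0.0027,0,-0.145,0,0.3],[-0.0007,0,0.0028,0,-0.145,0,0.3],[0,0,0,0,0,0,0.3],[0,0,0,0,0,0,0.3]]]' ; python3 -c "
from inc import *
st()
p,y,t=held();v,n,e=fit(p,t,y,('scene',));print(panel(v[:3]),v[3:],n,e)
inc([(75,89.5,8.5),(74.5,88,8)])
"
```

```text
t: 13.8
tcp_pos: [0.639, 0.0605, 0.1401]
tool_rot: [0.997, 0.006, 0.078, -0.0]
force: [-0.3, -0.5, -2.8]
finger_gap: 0.648
gripper_force: 54.5
F [-0.3 -0.5 -2.8] q [-0.09  0.63  1.6   0.02  0.76  1.46] bin [ 75.  -28.2  92.5] deg 8.94 yaw 0.0124 lip [-12.1 -28.2 172.9] foot [ 13.2 -28.2  82.7]
[ 0.07355952 -0.02646787  0.09461733] [0.00883975 0.15836434] 858 0.0007204880240442336
(75, 89.5, 8.5) shift [-0.      0.0002  0.004 ] turn [-0.001 -0.064  0.007]
(74.5, 88, 8) shift [-0.0004 -0.      0.002 ] turn [ 0.    -0.073  0.   ]
```

```bash
python3 -m pendant '[[[0.0003,0,0.001,0,0,0,0.3],[0,0,0.001,0,0,0,0.3],[0,0,0.001,0,0,0,0.3],[0,0,0,0,0,0,0.3],[0,0,0,0,0,0,0.3]]]' ; python3 -c "
from inc import *
st()"
```

```text
t: 14.35
tcp_pos: [0.6396, 0.0605, 0.1379]
tool_rot: [0.997, 0.006, 0.078, -0.0]
force: [-0.3, 0.4, -2.4]
finger_gap: 0.651
gripper_force: 54.5
F [-0.3  0.4 -2.4] q [-0.09  0.64  1.6   0.02  0.76  1.46] bin [ 75.6 -28.2  90.2] deg 8.94 yaw 0.0123 lip [-11.5 -28.2 170.7] foot [ 13.9 -28.2  80.5]
```

```bash
python3 -m pendant '[[[0,0,0.0008,0,0,0,0.3],[0,0,0.0008,0,0,0,0.3],[0,0,0,0,0,0,0.3],[0,0,0,0,0,0,0.3]]]' ; python3 -c "
from inc import *
st()"
```

```text
t: 14.75
tcp_pos: [0.6402, 0.0605, 0.1369]
tool_rot: [0.997, 0.006, 0.078, -0.0]
force: [0.7, -0.1, 0.4]
finger_gap: 0.647
gripper_force: 54.7
F [ 0.7 -0.1  0.4] q [-0.09  0.64  1.6   0.02  0.75  1.46] bin [ 76.2 -28.2  89.3] deg 8.98 yaw 0.0124 lip [-11.  -28.3 169.7] foot [ 14.4 -28.3  79.5]
```

```bash
python3 -m pendant '[[[0,0,0,0,0,0,0.66],[0,0,0,0,0,0,0.69],[0,0,0,0,0,0,0.73],[0,0,0,0,0,0,0.8],[0,0,0,0,0,0,0.95],[0,0,0,0,0,0,0.95],[0,0,0,0,0,0,0.95],[0,0,0,0,0,0,0.95]]]' 20; python3 -c "
from inc import *
st()
p,y,t=held();v,n,e=fit(p,t,y,('scene',));print(panel(v[:3]),v[3:],n,e)
s,P,K,M=snap('scene');save(s,'st3.png',(220,110,420,270),4)
"
```

```text
t: 15.55
tcp_pos: [0.6399, 0.0605, 0.1366]
tool_rot: [0.997, 0.006, 0.078, -0.0]
force: [0.1, -0.8, 0.3]
finger_gap: 0.952
gripper_force: 0.0
F [ 0.1 -0.8  0.3] q [-0.09  0.64  1.6   0.02  0.75  1.46] bin [ 75.8 -28.2  89. ] deg 8.94 yaw 0.0123 lip [-11.2 -28.2 169.4] foot [ 14.1 -28.2  79.3]
[ 0.07451543 -0.02559069  0.08763851] [0.01736009 0.10813742] 915 0.0007677893698674748
```

View pics/st3.png

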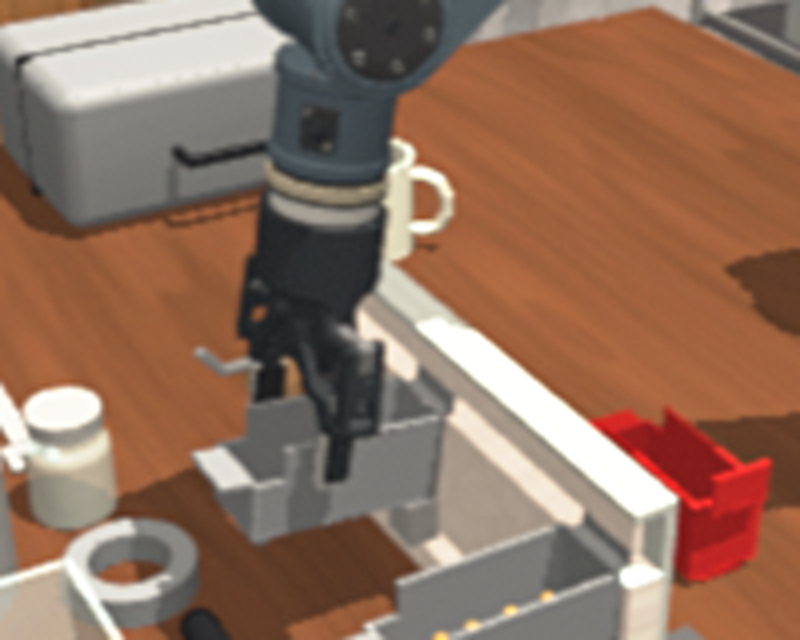

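The bin hangs by itself, tipped about 0.108 rad, with its foot on the clip at (412,515) and its lip in the groove. The fingers are clear, so I retreat upward and then level and shut the gripper.

```bash
python3 -m pendant '[[[0,0,-0.01,0,0,0,0.95],[0,0,-0.02,0,0,0,0.95],[0,0,-0.03,0,0,0,0.95],[0,0,-0.04,0,0,0,0.95],[0,0,-0.04,0,0,0,0.95],[0,0,-0.02,0,0,0,0.95],[0,0,0,0,-0.65,0,0],[0,0,0,0,-0.65,0,0],[0,0,0,0,0,0,0],[0,0,0,0,0,0,0],[0,0,0,0,0,0,0],[0,0,0,0,0,0,0],[0,0,0,0,0,0,0]]]' 40; python3 -c "
from inc import *
s=monitor.sense();print(s['finger_gap'])
p0=np.array(PO)+[.0759,-.0265,.0856]
v,n,e=fit(p0,.108,PY,('scene','top'),False);print(panel(v[:3]),v[3:],n,e)
v,n,e=fit(p0,.108,PY,('top',),False);print(panel(v[:3]),v[3:],n,e)
q=bin2tool(0,0,0,y=0,g=np.array([.141,-.0272,.155+.014]))
to(q[0],q[1])
"
```

```text
t: 16.95
tcp_pos: [0.6195, 0.0603, 0.2631]
tool_rot: [1.0, 0.006, -0.0, 0.0]
force: [-0.9, -0.1, 0.2]
finger_gap: 0.005
gripper_force: 0.0
0.005182251377505525
[ 0.07576359 -0.02637952  0.08738494] [0.01525057 0.10833768] 2328 0.0008452894892319891
[ 0.0767794  -0.02802499  0.08674069] [0.0286187  0.11208585] 435 0.0008752407934362189
shift [ 0.0835 -0.0011  0.1176] mm [66.8 -0.9 94.1] turn [ 0.001 -0.     0.007]
```

```bash
python3 -m pendant '[[[0.03,-0.001,0,0,0,0,0],[0.03,0,0,0,0,0,0],[0.0235,0,0,0,0,0,0],[0,0,0.04,0,0,0,0],[0,0,0.04,0,0,0,0],[0,0,0.025,0,0,0,0],[0,0,0.0126,0,0,0,0],[0,0,0.005,0,0,0,0],[0,0,0.004,0,0,0,0],[0,0,0.003,0,0,0,0],[0,0,0.003,0,0,0,0],[0,0,0,0,0,0,0],[0,0,0,0,0,0,0]]]' 40; python3 -c "
from inc import *
s=monitor.sense();print(s['force'],panel(s['tcp_pos'])*1e3-[0,0,14])"
```

```text
t: 18.4
tcp_pos: [0.687, 0.0619, 0.1575]
tool_rot: [1.0, 0.006, 0.0, 0.0]
force: [1.1, -0.5, -0.1]
finger_gap: 0.001
gripper_force: 0.0
[ 1.14689077 -0.54979521 -0.05893073] [141.40434013 -27.31738549 143.53242081]
```

Now a slow push from 143.5 towards 122.

```bash
python3 -m pendant '[[[0,0,0.0025,0,0,0,0],[0,0,0.0025,0,0,0,0],[0,0,0.0025,0,0,0,0],[0,0,0.0025,0,0,0,0],[0,0,0.0025,0,0,0,0],[0,0,0.0025,0,0,0,0],[0,0,0,0,0,0,0]]]'; python3 -m pendant '[[[0,0,0.0025,0,0,0,0],[0,0,0.0025,0,0,0,0],[0,0,0.0025,0,0,0,0],[0,0,0,0,0,0,0]]]'; python3 -c "
from inc import *
s=monitor.sense();print(s['force'],panel(s['tcp_pos'])*1e3-[0,0,14])
v,n,e=fit(np.array(PO)+[.068,-.0265,.08],.03,PY,('scene',),False);print(panel(v[:3]),v[3:],n,e)
"
```

```text
t: 19.1
tcp_pos: [0.6868, 0.0619, 0.1445]
tool_rot: [1.0, 0.006, 0.0, 0.0]
force: [0.5, 1.9, 0.6]
finger_gap: -0.003
gripper_force: 0.0
t: 19.5
tcp_pos: [0.6865, 0.0619, 0.1385]
tool_rot: [1.0, 0.006, -0.0, 0.0]
force: [0.8, 0.0, -1.1]
finger_gap: -0.0
gripper_force: 0.0
[ 0.77223733  0.02117461 -1.12408893] [140.93884116 -27.30067328 124.50397764]
[ 0.0642398  -0.02621545  0.07833779] [ 0.0066646  -0.02646883] 1858 0.0007809223627269976
```

```bash
python3 -c "
from inc import *
s,P,K,M=snap('scene');save(s,'st4.png',(230,140,390,270),5)
for t0 in(0.,.05,.11):
  v,n,e=fit(np.array(PO)+[.065+.09*t0,-.0265,.077+.08*t0],t0,PY,('scene','top'),False);print(t0,panel(v[:3]),v[3:],n,e)
"
```

```text
0.0 [ 0.06391998 -0.02589531  0.07752678] [ 0.00087554 -0.03039927] 2069 0.0007974965953116836
0.05 [ 0.06455119 -0.02592866  0.07814108] [ 0.00041453 -0.01812284] 2017 0.0007928254543813767
0.11 [ 0.0709503  -0.02638123  0.08268147] [0.00539587 0.05959361] 1839 0.000864017578709745
```

View pics/st4.png

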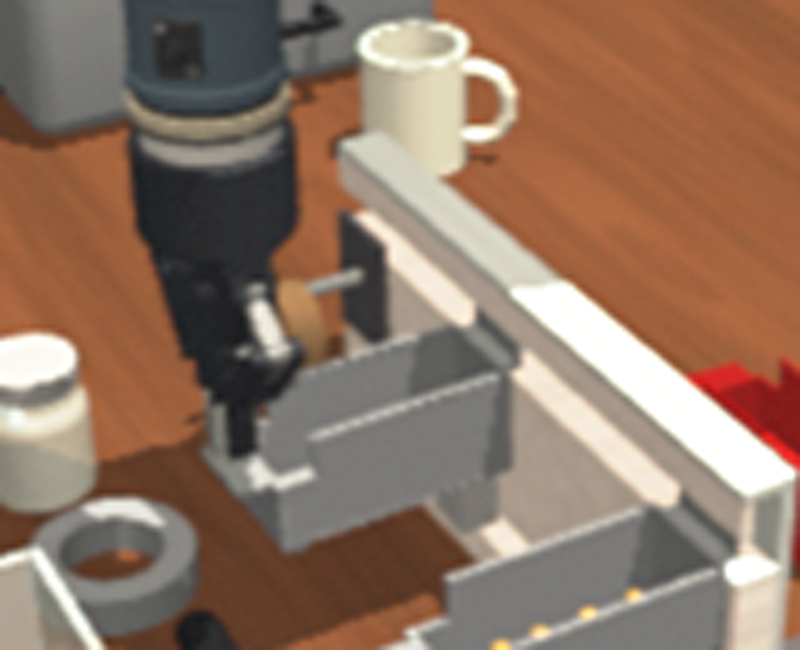

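The fingertip stands on the tab at (235,455), and the bin is nearly parallel to the hung one. I'll keep pushing gently and watch the force.

```bash
python3 -m pendant '[[[0,0,0.0015,0,0,0,0],[0,0,0.0015,0,0,0,0],[0,0,0,0,0,0,0],[0,0,0,0,0,0,0]]]'; python3 -m pendant '[[[0,0,0.0015,0,0,0,0],[0,0,0,0,0,0,0],[0,0,0,0,0,0,0]]]'
```

```text
t: 20.3
tcp_pos: [0.6867, 0.0619, 0.1365]
tool_rot: [1.0, 0.006, -0.0, 0.0]
force: [-0.3, -0.6, -0.9]
finger_gap: 0.003
gripper_force: 0.0
t: 20.6
tcp_pos: [0.6868, 0.0619, 0.1354]
tool_rot: [1.0, 0.006, 0.0, 0.0]
force: [-0.4, -0.8, -0.7]
finger_gap: -0.002
gripper_force: 0.0
```

```bash
python3 -m pendant '[[[0,0,0.0015,0,0,0,0],[0,0,0,0,0,0,0],[0,0,0,0,0,0,0]]]';python3 -m pendant '[[[0,0,0.0015,0,0,0,0],[0,0,0,0,0,0,0],[0,0,0,0,0,0,0]]]'; python3 -c "
from inc import *
for c in(('scene',),('top',)):
  v,n,e=fit(np.array(PO)+[.065,-.0265,.077],0,PY,c,False);print(panel(v[:3]),v[3:],n,e)"
```

```text
t: 20.9
tcp_pos: [0.6868, 0.0619, 0.1341]
tool_rot: [1.0, 0.006, 0.0, 0.0]
force: [-0.9, -0.6, -0.0]
finger_gap: 0.004
gripper_force: 0.0
t: 21.2
tcp_pos: [0.6869, 0.0619, 0.133]
tool_rot: [1.0, 0.006, 0.0, 0.0]
force: [-1.0, 0.2, 0.1]
finger_gap: 0.002
gripper_force: 0.2
[ 0.06435533 -0.0257294   0.07798079] [ 0.00524561 -0.0199504 ] 1832 0.000795260772074285
[ 0.06348924 -0.02939814  0.07982372] [ 0.02401245 -0.09339945] 195 0.0009037149318946516
```

```bash
python3 -m pendant '[[[0,0,-0.02,0,0,0,0],[0,0,-0.06,0,0,0,0],[0,0,-0.06,0,0,0,0],[-0.05,0,0,0,0,0,0],[-0.05,0,0,0,0,0,0],[0,0,0,0,0,0,0],[0,0,0,0,0,0,0]]]'; python3 -c "
from inc import *
for c in(('scene',),('top',),('scene','top')):
 for t0 in(0.,.05):
  v,n,e=fit(np.array(PO)+[.065+.09*t0,-.0265,.077+.08*t0],t0,PY,c,False);print(c,panel(v[:3]),v[3:],n,e)
s,P,K,M=snap('scene');save(s,'st5.png',(260,180,400,290),5.6)
d=P-PO;x=d[...,0];y=d[...,1]
m=(abs(x-.141)<.006)&(abs(y+.026)<.018)&(d[...,2]>.1)&(d[...,2]<.16);print('tab z',m.sum(),np.median(d[...,2][m])-.002)"
```

```text
t: 22.0
tcp_pos: [0.6063, 0.061, 0.2464]
tool_rot: [1.0, 0.006, 0.001, 0.0]
force: [1.4, 1.0, 0.1]
finger_gap: -0.003
gripper_force: 0.0
('scene',) [ 0.06404861 -0.02592988  0.07792497] [ 0.00443616 -0.0284434 ] 1922 0.0007665454743943055
('scene',) [ 0.06564279 -0.02605615  0.07802844] [ 0.00850293 -0.02671984] 1905 0.0008484908645100334
('top',) [ 0.06496173 -0.02780175  0.07702098] [ 0.00019463 -0.01038643] 320 0.0010121568882010858
('top',) [ 0.06917651 -0.02679816  0.07683659] [ 0.04997882 -0.0112186 ] 323 0.0008813083576486858
('scene', 'top') [ 0.06426546 -0.02615051  0.07718063] [ 0.00841977 -0.02223728] 2235 0.0008191189599564622
('scene', 'top') [ 0.06644909 -0.02625466  0.07745733] [ 0.00745971 -0.02024546] 2224 0.0008359268687517189
tab z 48 0.11854697674610237
```

View pics/st5.png

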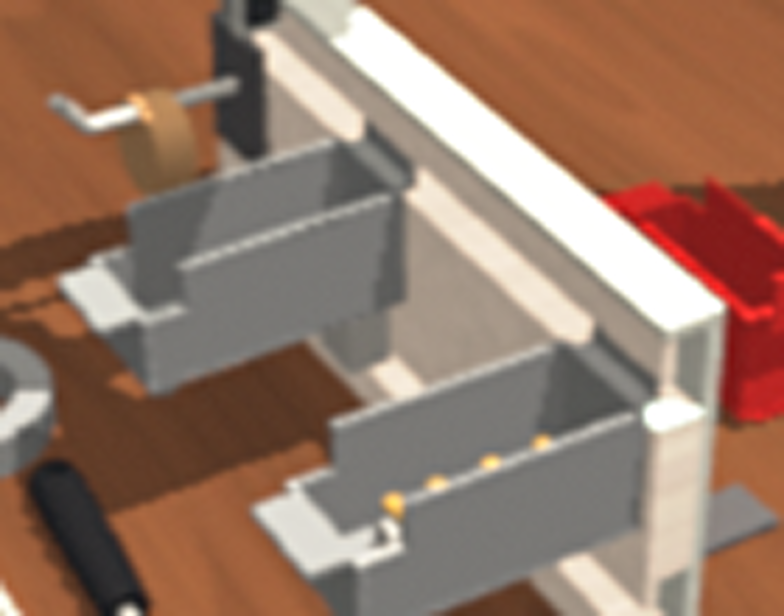

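The bin hangs level and parallel to the hung bin, with its back on the panel and its tab at (95,285). The fitted foot x is about 3 mm and the pitch about -0.02 rad, both within limits. I'm handing the job in.

```bash
python3 -c "
from station import job
print(job.sign_off())"
```

```text
the job is handed in; nothing more can be done
None
```

The bin is on the panel, centred on the clip within about 2 mm sideways and flat within about 0.02 rad by the camera fit, and the job is handed in; the wedge snapping back up is inferred from that fit, not seen directly.

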